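Vent the regulator test fixture, then switch it to the gauge

ROBOT

A 6-joint arm with a two-finger parallel gripper is mounted at the origin on the work surface. World frame = base frame: x ahead of the robot, y to its left, z up, the work surface at z = 0. Lengths are in mm, angles in rad, forces in N, time in s.
With the tool pointing down it reaches from about 275 to 1000 mm from the base axis. Payload 8.4 kg.
Tool frame: the origin (TCP) lies midway between the tips of the shut fingers; the grasp point (between the pads) lies 19 mm behind it; z points along the fingers, y is the direction in which the jaws open and shut (so a half turn about z gives the same grasp; the last joint's range is limited). The gripper opens to 85 mm and grips with 20 to 120 N. Pads are 22 mm wide; open, the fingers measure 114 mm over their backs; the gripper's body (76 mm by 85 mm) begins 54 mm behind the grasp point. The pads swing forward as they close: fully open they stand 13 mm farther back than shut.
Start: joints at [-1.25, 0.353, 1.633, -0, 1.155, -0.002], TCP at [198.263, -592.722, 231.281] pointing down, gripper open.
Joint ranges: [-2.63, 2.63], [-0.92, 2.1], [0.06, 2.66], [-1.3, 4.44], [0, 2.69], [-3.02, 3.02]. Speed limits (rad/s): [2.22, 2.22, 2.79, 3.14, 3.14, 3.14].

INTERFACE

Orientations are given as [roll, pitch, yaw] about the fixed x, y, z axes, in that order (R = Rz(yaw) Ry(pitch) Rx(roll)).
In Python, from rig import * gives the robot as it stands.
- The arm moves only by the tool play_rows, never from a script. Its argument "moves" is a list of rows, each a list of 3 entries, a list of its own where there are three numbers: the shift along the tool's x, y, z in m, then the turn, a rotation vector about the tool's x, y, z in rad, then the opening in per cent of the stroke, from 0 (shut) to 100 (fully open). In form: [[[x, y, z], [rx, ry, rz], fingers], ...]. A call has 1 to 20 rows; each row shifts and turns the commanded pose from where the row before left it, along the tool's axes as they then stand; what a row does not reach is not made up. A row lasts 1/10 s, in which the tool goes at most 50 mm and 8.59 degrees, less where a joint would pass 70% of its speed; a pose out of reach is approached as far as the arm can. A call is refused whole if a number of a shift passes 0.05 or a number of a turn 0.15, either way. A call with a gripper value outside its range is refused whole. The fingers move at their own pace and stop on an object; "squeeze" is the grip in N (left out, the last holds). Time passes only in rows, so rows that do not move let the fingers close. It gives the time, the measured TCP pose, the force and the opening at its end, in the units of the state.
- sense(): the state, without advancing time (a new reading comes with each control period).
- grab_frame(name): name is "scene" or "top" or "wrist"; returns a dict with "pixels" (420x560x3 uint8, red, green, blue), "intrinsics" (3x3 intrinsics, pixels), "R" (3x3) and "t" (3): a world point X has camera coordinates R X + t. Camera axes: x right, y down, z forward; pixel columns grow to the right and rows downward; lengths in mm; the calibration is good to about 2 mm. A picture is of the moment at which its call begins. There is no depth.
- sign_off(): hands the job in, once; it reports no verdict.
The state is a dict: "clock": time; "qpos": joint angles; "qvel": joint speeds; "joint_efforts": joint torques, N m; "eef_pos": TCP position; "tcp_rot": TCP orientation; "contact_force": force on the tool from outside, world axes, zero at the start; "wrist_torque": the same for the moment, N m; "opening": opening from 0.0 (shut) to 1.0 (fully open).
Only numpy, scipy, OpenCV 4.12 (cv2) and the standard library are available. Lean on these libraries where they do the work, as an engineer would, in place of code of your own. Each camera call takes 0.05 s, during which the arm holds its last target. There are 200 camera calls.

TASK

On the round test fixture, vent the line: push the brass selector round by its upright tab until the tab points at the open ribbed hose spigot, and leave it there for a second or two. Then push the tab round until it points at the middle of the pressure gauge, leave it there and draw the hand clear. Only push the tab from the side, never pinch it, and leave the loose parts where they are and the port fittings unpressed.

Things in the scene. Friction and masses are not known exactly. Their poses are not given: they have to be found in the camera images.
- selector (a joint): angle of the rotary selector (rad) about the fixture's upright axis. At 0 the tab lies over the base's +x axis; grows counter-clockwise seen from above; stops at -2.45 and 2.45, so the tab cannot pass the base's -x side. No clicks: dry friction (0.22 N m, about 4 to 5 N at the tab) keeps it wherever it is left. Starts between -0.35 and 0.35, aiming between two ports
- base: test fixture: round steel plate 270 mm across, 10 mm thick, fixed on the bench; origin at the centre of its underside, z up. Centre: brass selector turret 92 mm across, top 46 mm above the bench, round a fixed brass bayonet socket (34 mm across, 44 over its lugs, top at 64 mm). The four ports lie at -2.094, -0.698, 0.698 and 2.094 rad from its +x axis; which fitting is where varies
- axis (a point): centre of the selector's turret top, on its rotation axis, 46 mm above the bench
- tab_top (a point): middle of the upper edge of the selector's upright brass tab, 86 mm above the bench, 52 mm from the axis. The tab is a plate 26 mm long radially (39 to 65 mm from the axis), 10 mm thick, 46 to 86 mm above the bench, on a radial arm; the arm's nose reaches 78 mm from the axis at 41 mm height. All else between socket and ports is no higher than 46 mm
- aim (a point): the point the tab aims at: straight out from the axis through the tab, 100 mm from the axis (the radius of the circle on which the four port fittings stand), 41 mm above the bench
- gauge: fixed port fitting: round chrome pressure gauge lying face up, 54 mm across, white dial with a needle, top 48 mm above the bench; origin at the centre of its foot, on the plate 10 mm above the bench
- spigot: fixed port fitting: the open vent spigot, a slender upright ribbed brass hose tail 17 mm across on a 28 mm hexagon foot, top 53 mm above the bench, with a bore in its top; origin at the centre of its foot, on the plate
- plug: fixed port fitting: a flat brass hexagon blanking plug, 38 mm over corners, top 24 mm above the bench; origin at the centre of its foot, on the plate
- dome: fixed port fitting: a round domed brass blanking cap, 34 mm across, top 34 mm above the bench; origin at the centre of its foot, on the plate
- nut_a: loose brass nut, 24 mm square, 21 mm tall, with a black rubber seat, standing on the plate about 103 mm from the axis on the base's +x side; origin at the centre of its foot
- nut_b: a second such nut on the base's -x side, 103 mm from the axis
- cap: loose squat yellow plastic safety cap, 40 mm across, 22 mm tall, standing on the plate about 103 mm from the axis; origin at the centre of its foot
- regulator: loose red cast regulator, 84 mm across, about 58 mm tall, a brass and a steel stub on its sides; on the bench to the right (-y); origin under its centre
- wrench: loose steel wrench, 180 mm long, lying on the bench beyond the fixture
- brush: loose brush, 160 mm long, lying on the bench to the left (+y)
- soap: loose white soap-test bottle, 56 mm across, 130 mm tall, on the bench at the far left; origin under its centre

How it is judged:
By the outcome, as a careful person would: the job done as asked, in the order asked, and still so for the second after the job is handed in, with the robot touching nothing.
It also fails if it takes over 69 s, if anything falls off the work surface, if the arm or the gripper's body presses on something with over 40 N, if the wrist force passes 120 N, or if a joint passes its speed limit or range.

## Working session

There is one attempt and no reset: what is moved stays moved. The work goes in short steps, Python scripts to look and compute and a tool call to move; the robot and the scene stay as the last step left them, time stands still between calls to the robot, and variables do not carry over. Pictures are saved under pics/ and viewed, about 8 in all and at most 12, crops included, and the job is handed in when it is done.

Besides the shell and the picture viewer there is one more tool, called after ">>>" by a JSON object that holds its "fn" and its "kwargs", one argument or row to a line. play_rows: Moves the arm, as the interface text tells. Its arguments: {"type":"object","properties":{"moves":{"type":"array"},"squeeze":{"type":"number"}},"required":["moves"]}

```bash
mkdir -p pics
python3 - <<'E'
from rig import *
import cv2,numpy as np
s=sense();print(s['clock'],s['eef_pos'],s['tcp_rot'],s['opening'])
for n in ['top','scene']:
    f=grab_frame(n);cv2.imwrite(f'pics/{n}0.png',f['pixels'][:,:,::-1])
    np.savez(f'pics/{n}0.npz',**f);print(n,f['intrinsics'].tolist(),f['R'].round(4).tolist(),f['t'])
E
```

```text
0.0 [ 198.12692305 -592.26430772  230.54588204] [-3.14016889e+00 -1.35794666e-05  3.22828221e-01] 0.9998846350120278
top [[425.79939947723227, 0.0, 277.18543408196535], [0.0, 425.79939947723227, 205.8355938211494], [0.0, 0.0, 1.0]] [[0.0255, -0.9997, 0.0021], [-0.9956, -0.0256, -0.0901], [0.0901, 0.0002, -0.9959]] [ -41.78261145  625.00257168 1070.90506959]
scene [[438.9208524978859, 0.0, 273.59084997496745], [0.0, 438.9208524978859, 208.15930349615635], [0.0, 0.0, 1.0]] [[0.2505, 0.9681, 0.0054], [0.6965, -0.1764, -0.6956], [-0.6724, 0.178, -0.7184]] [-121.73679434 -372.20126241 1636.7723066 ]
```

View pics/top0.png

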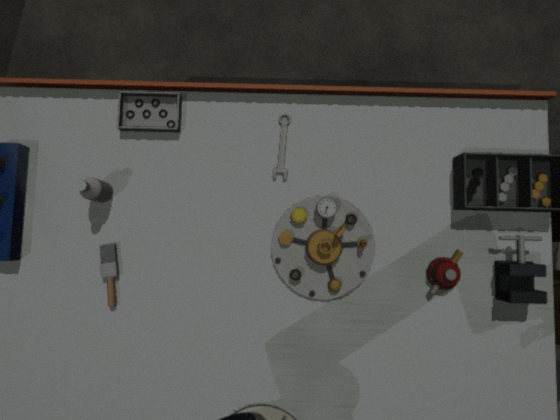

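View pics/scene0.png

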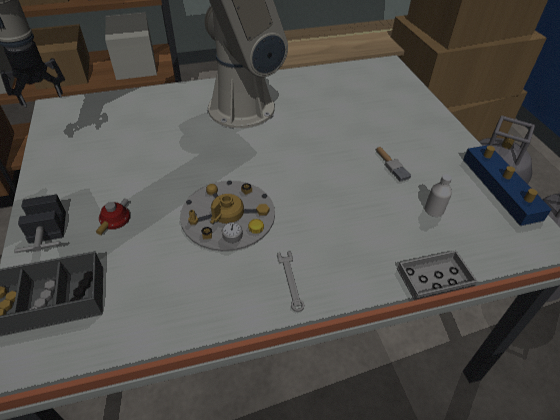

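```bash
cat > h.py <<'E'
import numpy as np,cv2
def ray(f,uv,z):
    d=np.linalg.inv(f['intrinsics'])@np.array([uv[0],uv[1],1.]);R,t=f['R'],f['t']
    c=-R.T@t;w=R.T@d;return c+w*(z-c[2])/w[2]
def proj(f,X):
    p=f['intrinsics']@(f['R']@np.asarray(X,float)+f['t']);return p[:2]/p[2]
E
python3 - <<'E'
from h import *
f=np.load('pics/top0.npz');im=f['pixels'][:,:,::-1].copy()
x0,y0=265,188;c=cv2.resize(im[y0:y0+118,x0:x0+118],None,fx=5,fy=5,interpolation=cv2.INTER_CUBIC)
c=cv2.convertScaleAbs(c,alpha=1.6)
cv2.imwrite('pics/topc.png',c)
for n,uv,z in [('gauge',(327,208),48),('spig',(362.5,243),53),('plug',(286,239),24),('dome',(335,285),34),('turret',(324,247),46)]:
    print(n,ray(f,uv,z).round(1))
E
```

```text
gauge [ 621.8 -152.1   48. ]
spig [ 535.7 -241.8   53. ]
plug [541.2 -50.7  24. ]
dome [ 428.4 -176.9   34. ]
turret [ 523.2 -146.3   46. ]
```

View pics/topc.png

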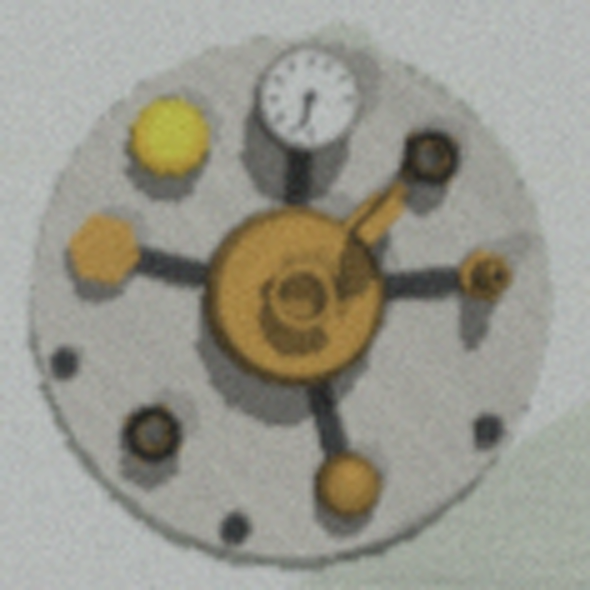

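Run:
```python
from h import *
from scipy.optimize import least_squares
f=np.load('pics/top0.npz')
P=[((308,98),48,.698),((488,275),53,-.698),((104,249),24,2.094),((348,486),34,-2.094),((296,295),46,None)]
W=[ray(f,(265+(c[0]+.5)/5-.5,188+(c[1]+.5)/5-.5),z)[:2] for c,z,_ in P]
def r(p):
    return np.concatenate([np.array(p[:2])+(0 if a is None else 100*np.array([np.cos(a+p[2]),np.sin(a+p[2])]))-w for w,(c,z,a) in zip(W,P)])
s=least_squares(r,[523,-146,-.7]);print(s.x,s.fun.round(1))
cx,cy,yaw=s.x
for c in [(352,235),(378,212),(405,190)]:
    w=ray(f,(265+c[0]/5,188+c[1]/5),86)[:2]-[cx,cy];print(np.hypot(*w),np.arctan2(w[1],w[0])-yaw)
    w=ray(f,(265+c[0]/5,188+c[1]/5),46)[:2]-[cx,cy];print('  46',np.hypot(*w),np.arctan2(w[1],w[0])-yaw)
from rig import sense
print(sense()['eef_pos'])
```

```text
[ 523.90310793 -144.93337064   -0.74371958] [ 0.   0.6  0.1 -3.1  0.5  1.7 -0.3  0.  -0.3  0.8]
37.898947431836476 0.05282899886717074
  46 42.35102330463748 -0.032437354544079144
54.77382765392793 0.010557805581462465
  46 59.97413585823875 -0.047561026672706785
71.72975490584302 -0.02134946064149368
  46 77.6663633385165 -0.06496811357963894
[ 198.11179266 -592.31672042  230.62443643]
```

>>> {"fn": "play_rows", "kwargs": {
  "moves": [
    [[0,0,0],[0,0,-0.132],0],
    [[0,0,0],[0,0,-0.132],0],
    [[0,0,0],[0,0,-0.132],0],
    [[0,0,0],[0,0,-0.132],0],
    [[0.02,0,0],[0,0,0],0],
    [[0.04,0,0.005],[0,0,0],0],
    [[0.04,0,0.005],[0,0,0],0],
    [[0.04,0,0.005],[0,0,0],0],
    [[0.04,0,0.005],[0,0,0],0],
    [[0.04,0,0.005],[0,0,0],0],
    [[0.04,0,0.005],[0,0,0],0],
    [[0.04,0,0.005],[0,0,0],0],
    [[0.04,0,0.005],[0,0,0],0],
    [[0.04,0,0.005],[0,0,0],0],
    [[0.04,0,0.005],[0,0,0],0],
    [[0.04,0,0.005],[0,0,0],0],
    [[0.04,0,0.005],[0,0,0],0],
    [[0.04,0,0.005],[0,0,0],0],
    [[0.03,0,0.005],[0,0,0],0],
    [[0.015,0,0],[0,0,0],0]
  ]
}}

```text
clock: 2.1
eef_pos: [584.6, -149.9, 160.4]
tcp_rot: [-3.14, 0.0, 0.85]
contact_force: [0.3, -0.7, 0.3]
opening: -0.003
```

Run:
```python
from rig import *
import cv2,numpy as np
f=grab_frame('wrist');cv2.imwrite('pics/w1.png',f['pixels'][:,:,::-1]);np.savez('pics/w1.npz',**f)
s=sense();print(s['clock'],s['eef_pos'],s['tcp_rot'],s['opening'],s['contact_force'])
```

```text
2.15 [ 585.62120428 -149.44857888  160.86406693] [-3.14088885e+00 -7.79766126e-04  8.50790337e-01] -0.0001730537338011642 [0.74707471 0.58141034 1.24840591]
```

View pics/w1.png

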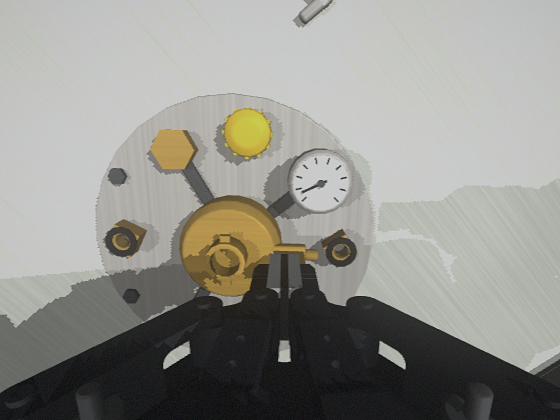

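Run:
```python
from h import *
f=np.load('pics/w1.npz');C=np.array([524,-145.])
for n,uv,z in [('gauge',(320,181),48),('plug',(173,149),24),('nose',(318,255),41),('tabtop out',(305,248),86),('turret',(230,244),46)]:
    w=ray(f,uv,z)[:2];d=w-C;print(n,w.round(1),np.hypot(*d).round(1),(np.arctan2(d[1],d[0])+.744).round(3))
cv2.imwrite('pics/w1c.png',cv2.resize(f['pixels'][215:285,180:370,::-1],None,fx=4,fy=4,interpolation=cv2.INTER_CUBIC))
```

```text
gauge [ 625.7 -148.8] 101.8 0.707
plug [547.9 -49. ] 98.9 2.071
nose [ 582.5 -199.6] 80.0 -0.007
tabtop out [ 587.1 -172. ] 68.7 0.339
turret [ 533.1 -140.3] 10.3 1.219
```

View pics/w1c.png

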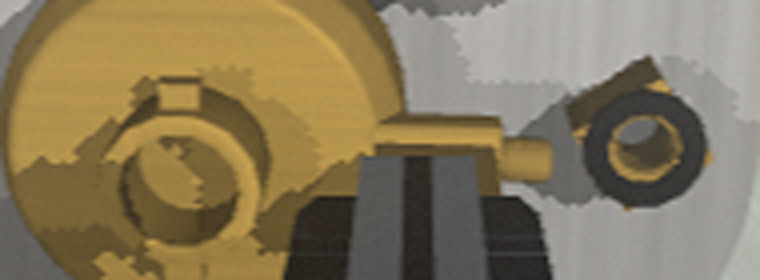

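Run:
```python
from h import *
f=np.load('pics/w1.npz');C=np.array([524,-145.]);print('cam',(-f['R'].T@f['t']).round(0))
for a in (0,.1):
  t=a-.744;e=np.array([np.cos(t),np.sin(t)]);n=np.array([-e[1],e[0]])
  for z in (86,46):
    print(a,z,[((proj(f,[*(C+r*e+s*n),z])-[180,215])*4).round(0).tolist() for r,s in((39,5),(65,5),(65,-5),(39,-5))])
```

```text
cam [ 631. -100.  303.]
0 86 [[357.0, 219.0], [497.0, 223.0], [495.0, 272.0], [356.0, 268.0]]
0 46 [[365.0, 140.0], [486.0, 143.0], [484.0, 186.0], [365.0, 183.0]]
0.1 86 [[353.0, 200.0], [494.0, 190.0], [497.0, 240.0], [358.0, 249.0]]
0.1 46 [[362.0, 123.0], [483.0, 115.0], [486.0, 158.0], [366.0, 167.0]]
```

>>> {"fn": "play_rows", "kwargs": {
  "moves": [
    [[0,0.004,0.01],[0,0,0],0],
    [[0,0,0.015],[0,0,0],0],
    [[0,0,0.015],[0,0,0],0],
    [[0,0,0.015],[0,0,0],0],
    [[0,0,0.015],[0,0,0],0],
    [[0,0,0.015],[0,0,0],0],
    [[0,0,0.01],[0,0,0],0],
    [[0,0,0.005],[0,0,0],0],
    [[0,0,0],[0,0,0],0],
    [[0,0,0],[0,0,0],0]
  ]
}}

```text
clock: 3.15
eef_pos: [587.4, -155.6, 61.6]
tcp_rot: [3.141, -0.0, 0.851]
contact_force: [-0.4, 0.0, -0.1]
opening: 0.002
```

>>> {"fn": "play_rows", "kwargs": {
  "moves": [
    [[-0.004,0,0],[0,0,0],0],
    [[-0.004,0,0],[0,0,0],0],
    [[-0.004,0,0],[0,0,0],0],
    [[-0.004,0,0],[0,0,0],0],
    [[-0.002,0,0],[0,0,0],0],
    [[0,0,0],[0,0,0],0],
    [[0,0,0],[0,0,0],0]
  ]
}}

```text
clock: 3.85
eef_pos: [575.2, -169.2, 61.3]
tcp_rot: [3.141, -0.0, 0.851]
contact_force: [0.3, 0.3, 0.6]
opening: 0.0
```

>>> {"fn": "play_rows", "kwargs": {
  "moves": [
    [[-0.0032,0.0009,0],[0,0,0.06],0],
    [[-0.0032,0.0009,0],[0,0,0.06],0],
    [[-0.0032,0.0009,0],[0,0,0.06],0],
    [[-0.0032,0.0009,0],[0,0,0.06],0],
    [[-0.0032,0.0009,0],[0,0,0.06],0],
    [[-0.0032,0.0009,0],[0,0,0.06],0],
    [[-0.0032,0.0009,0],[0,0,0.06],0],
    [[-0.0032,0.0009,0],[0,0,0.06],0],
    [[-0.0032,0.0009,0],[0,0,0.06],0],
    [[0,0,0],[0,0,0],0]
  ]
}}

```text
clock: 4.85
eef_pos: [557.0, -192.0, 61.3]
tcp_rot: [3.141, -0.001, 0.31]
contact_force: [2.7, 0.5, -2.1]
opening: -0.001
```

Run:
```python
from rig import *
from h import *
f=grab_frame('wrist');cv2.imwrite('pics/w2.png',f['pixels'][:,:,::-1]);np.savez('pics/w2.npz',**f)
s=sense();p=s['eef_pos'];y=s['tcp_rot'][2];t=y-np.pi/2;d=p[:2]-[524,-145]
e=np.array([np.cos(t),np.sin(t)]);print(p,y,'a',t+.744,'r,s',d@e,d@[-e[1],e[0]],s['contact_force'])
```

```text
[ 556.96910804 -191.93573567   61.35877992] 0.3120895665898684 a -0.5147067602050281 r,s 54.79155690476093 16.964983344677343 [ 2.27147068  0.48986301 -1.45527924]
```

View pics/w2.png

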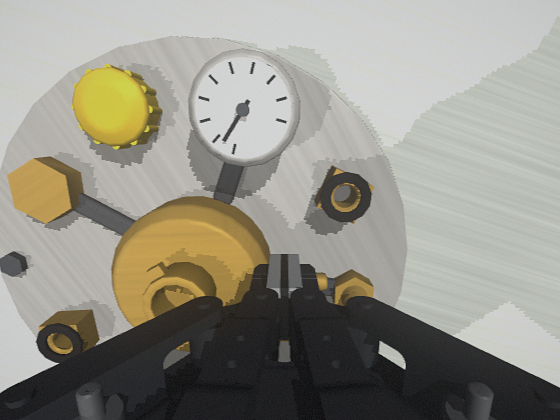

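>>> {"fn": "play_rows", "kwargs": {
  "moves": [
    [[-0.0032,0.0005,0],[0,0,0.06],0],
    [[-0.0032,0.0005,0],[0,0,0.06],0],
    [[-0.0027,0.0005,0],[0,0,0.05],0],
    [[0,0,0],[0,0,0],0],
    [[0,0,0],[0,0,0],0]
  ]
}}

```text
clock: 5.4
eef_pos: [548.9, -196.0, 61.7]
tcp_rot: [3.141, -0.001, 0.143]
contact_force: [3.8, -2.5, 1.6]
opening: -0.0
```

```bash
cat >> h.py <<'E'
def look(k):
    from rig import grab_frame,sense
    s=sense();p=s['eef_pos'];y=s['tcp_rot'][2];t=y-np.pi/2;d=p[:2]-[524,-145]
    e=np.array([np.cos(t),np.sin(t)]);print(s['clock'],p,y,'a',t+.744,'r,s',d@e,d@[-e[1],e[0]],s['contact_force'])
    f=grab_frame('wrist');g=grab_frame('scene');np.savez(f'pics/w{k}.npz',**f);np.savez(f'pics/s{k}.npz',**g)
    a=cv2.resize(f['pixels'][180:320,200:400],None,fx=4,fy=4,interpolation=cv2.INTER_CUBIC)[:300*2]
    b=cv2.resize(g['pixels'][170:255,170:285],None,fx=5,fy=5,interpolation=cv2.INTER_CUBIC)
    a=cv2.resize(a,None,fx=.5,fy=.5);a=a[:280]
    o=np.zeros((max(b.shape[0],a.shape[0]),a.shape[1]+b.shape[1],3),np.uint8);o[:a.shape[0],:a.shape[1]]=a;o[:b.shape[0],a.shape[1]:]=b
    o=cv2.resize(o,None,fx=.8,fy=.8) if o.shape[1]>800 else o
    cv2.imwrite(f'pics/l{k}.png',cv2.convertScaleAbs(o[:,:,::-1],alpha=1.3));print(o.shape)
E
python3 -c "from h import *;look(3)"
```

```text
5.4 [ 548.85207447 -195.99017446   61.68118481] 0.14341086276124515 a -0.6833854640336514 r,s 54.018576530536876 17.309445014102735 [ 3.76310444 -2.51833823  1.64835195]
(340, 780, 3)
```

View pics/l3.png

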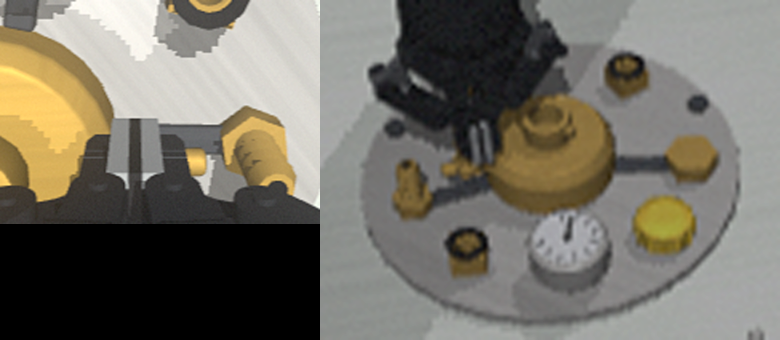

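Run:
```python
from h import *
f=np.load('pics/w3.npz');g=np.load('pics/s3.npz');C=np.array([524,-145.])
for n,uv,z,F in [('nose',(200+205/1.6,180+162/1.6),41,f),('spig',(200+279/1.6,180+182/1.6),53,f),('hexfoot',(200+253/1.6,180+128/1.6),24,f),
  ('nose s',(170+(450-320)/4,170+168/4),41,g),('spig s',(170+(409-320)/4,170+165/4),53,g)]:
    w=ray(F,uv,z)[:2];d=w-C;print(n,w.round(1),np.hypot(*d).round(1),(np.arctan2(d[1],d[0])+.744).round(3))
```

```text
nose [ 538.7 -222.7] 79.1 -0.639
spig [ 540.8 -245.5] 101.9 -0.661
hexfoot [ 547.3 -242.1] 99.8 -0.592
nose s [ 536.  -215.4] 71.4 -0.658
spig s [ 538.  -242.3] 98.3 -0.684
```

>>> {"fn": "play_rows", "kwargs": {
  "moves": [
    [[-0.0018,0.0003,0],[0,0,0.03],0],
    [[0,0,0],[0,0,0],0],
    [[0,0,0],[0,0,0],0],
    [[0,0,0],[0,0,0],0]
  ]
}}

```text
clock: 5.9
eef_pos: [546.6, -196.2, 61.4]
tcp_rot: [3.141, -0.0, 0.112]
contact_force: [3.5, -1.6, 2.6]
opening: -0.0
```

```bash
python3 -c "from h import *;look(4)"
```

```text
5.9 [ 546.55751065 -196.24964438   61.43085709] 0.11165031103407519 a -0.7151460157608214 r,s 53.44386608621635 16.70690017316454 [ 3.45103448 -1.5590036   2.61359296]
(340, 780, 3)
```

>>> {"fn": "play_rows", "kwargs": {
  "moves": [
    [[0.005,0,0],[0,0,0],0],
    [[0.01,0,0],[0,0,0],0],
    [[0.01,0,0],[0,0,0],0],
    [[0,0,-0.01],[0,0,0],0],
    [[0,0,-0.02],[0,0,0],0],
    [[0,0,-0.02],[0,0,0],0],
    [[0,0,-0.02],[0,0,0],0],
    [[0,0,-0.02],[0,0,0],0],
    [[0,0,-0.02],[0,0,0],0],
    [[0.03,0,0],[0,0,0],0],
    [[0.03,0,0],[0,0,0],0],
    [[0.03,0,0],[0,0,0],0],
    [[0.03,0,0],[0,0,0],0],
    [[0,0,0],[0,0,0],0],
    [[0,0,0],[0,0,0],0]
  ]
}}

```text
clock: 7.5
eef_pos: [690.0, -179.9, 171.1]
tcp_rot: [-3.141, 0.001, 0.111]
contact_force: [-1.2, -0.5, -0.0]
opening: -0.0
```

Run:
```python
from h import *
from rig import *
g=grab_frame('top');np.savez('pics/t5.npz',**g);g2=grab_frame('wrist');np.savez('pics/w5.npz',**g2)
c=cv2.resize(g['pixels'][188:306,265:383],None,fx=4,fy=4,interpolation=cv2.INTER_CUBIC);c=cv2.convertScaleAbs(c,alpha=1.6)
o=np.zeros((472,800,3),np.uint8);o[:,:472]=c;w=cv2.resize(g2['pixels'],(328,246));o[:246,472:]=w
cv2.imwrite('pics/t5.png',o[:,:,::-1]);print(sense()['eef_pos'],sense()['clock'])
```

```text
[ 689.18128932 -180.21513572  171.25993187] 7.6
```

View pics/t5.png

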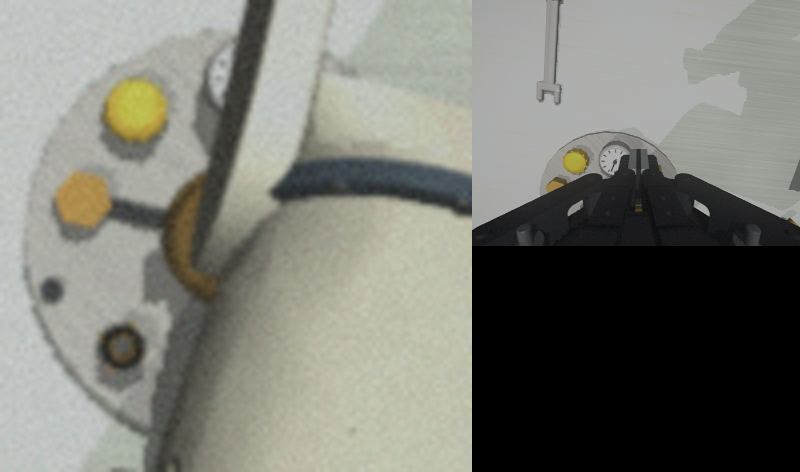

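>>> {"fn": "play_rows", "kwargs": {
  "moves": [
    [[-0.015,0,0],[0,0,0],0],
    [[-0.03,0,0],[0,0,0],0],
    [[-0.03,0,0],[0,0,0],0],
    [[-0.03,0,0],[0,0,0],0],
    [[-0.03,0,0],[0,0,0],0],
    [[-0.03,0,0],[0,0,0],0],
    [[-0.02,0,0],[0,0,0],0],
    [[-0.01,0,0],[0,0,0],0],
    [[0,0,0],[0,0,0],0]
  ]
}}

```text
clock: 8.5
eef_pos: [495.2, -201.9, 171.7]
tcp_rot: [-3.142, 0.0, 0.11]
contact_force: [0.7, 0.2, 0.6]
opening: 0.003
```

Run:
```python
from h import *
look(6)
f=np.load('pics/w6.npz');g=np.load('pics/s6.npz')
a=f['pixels'][140:340,180:460]
o=np.zeros((540,800,3),np.uint8);o[:400,:560]=cv2.resize(a,(560,400),interpolation=cv2.INTER_CUBIC)
o[400:,560:]=cv2.resize(g['pixels'][188:230,185:257],(240,140),interpolation=cv2.INTER_CUBIC)
cv2.imwrite('pics/v6.png',cv2.convertScaleAbs(o[:,:,::-1],alpha=1.3))
```

```text
8.5 [ 495.22378629 -201.924798    171.70597742] 0.1096487604112486 a -0.717147566383648 r,s 53.433984151273464 -34.83263471689044 [0.73364686 0.20843331 0.61951773]
(340, 780, 3)
```

View pics/v6.png

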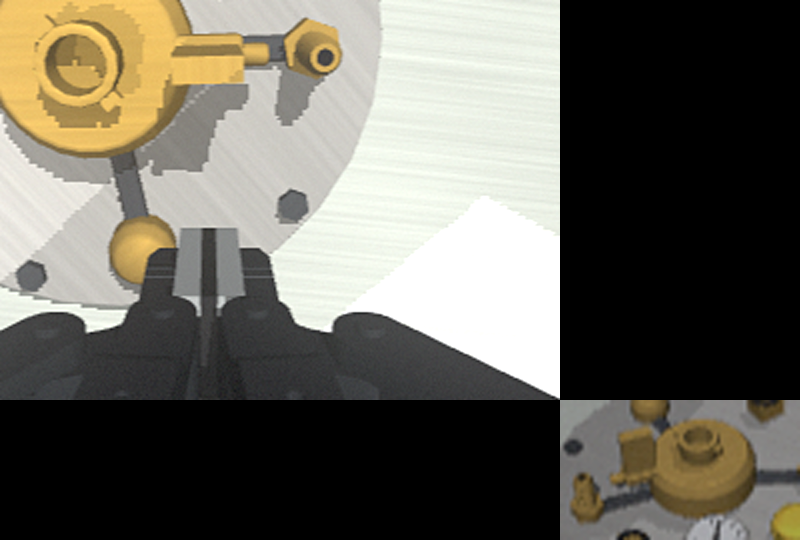

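Run:
```python
from h import *
f=np.load('pics/w6.npz');C=np.array([524,-145.])
P={}
for n,c,z in [('nose',(268,53),41),('spig',(325,57),53),('socket',(77,63),64),('dome',(144,251),30),('taptop_in',(176,73),86),('tabtop_out',(243,75),86)]:
    w=ray(f,(180+c[0]/2,140+c[1]/2),z)[:2];P[n]=w;d=w-C;print(n,w.round(1),np.hypot(*d).round(1),(np.arctan2(d[1],d[0])+.744).round(3))
S=P['socket']
for n in('nose','spig','tabtop_out'):
    d=P[n]-S;print(n,np.hypot(*d).round(1),np.arctan2(d[1],d[0])+.744)
```

```text
nose [ 535.7 -223.3] 79.2 -0.678
spig [ 537.9 -245.4] 101.4 -0.689
socket [ 525.9 -147. ] 2.8 -0.073
dome [ 433.8 -177.9] 96.0 -2.048
taptop_in [ 529.5 -186.7] 42.1 -0.695
tabtop_out [ 531.5 -210.7] 66.1 -0.713
nose 76.9 -0.6986930373093658
spig 99.1 -0.705360936275252
tabtop_out 63.9 -0.7393106088111567
```

>>> {"fn": "play_rows", "kwargs": {
  "moves": [
    [[0,0,0.015],[0,0,0],0],
    [[0,0,0.02],[0,0,0],0],
    [[0,0,0.02],[0,0,0],0],
    [[0,0,0.02],[0,0,0],0],
    [[0,0,0.02],[0,0,0],0],
    [[0,0,0.01],[0,0,0],0],
    [[0,0,0.005],[0,0,0],0],
    [[0,0,0],[0,0,0],0],
    [[0.005,0,0],[0,0,0],0],
    [[0.005,0,0],[0,0,0],0],
    [[0.005,0,0],[0,0,0],0],
    [[0.003,0,0],[0,0,0],0],
    [[0,0,0],[0,0,0],0]
  ]
}}

```text
clock: 9.9
eef_pos: [514.9, -199.8, 61.5]
tcp_rot: [3.141, -0.0, 0.111]
contact_force: [-1.0, -0.5, 0.1]
opening: 0.003
```

>>> {"fn": "play_rows", "kwargs": {
  "moves": [
    [[0.0032,0.0009,0],[0,0,-0.06],0],
    [[0.0032,0.0009,0],[0,0,-0.06],0],
    [[0.0032,0.0009,0],[0,0,-0.06],0],
    [[0.0032,0.0009,0],[0,0,-0.06],0],
    [[0.0032,0.0009,0],[0,0,-0.06],0],
    [[0.0032,0.0009,0],[0,0,-0.06],0],
    [[0.0032,0.0009,0],[0,0,-0.06],0],
    [[0.0032,0.0009,0],[0,0,-0.06],0],
    [[0.0032,0.0009,0],[0,0,-0.06],0],
    [[0.0032,0.0009,0],[0,0,-0.06],0],
    [[0,0,0],[0,0,0],0]
  ]
}}

```text
clock: 11.0
eef_pos: [546.1, -196.1, 61.0]
tcp_rot: [-3.14, 0.001, 0.712]
contact_force: [-3.4, -0.0, -0.4]
opening: 0.002
```

```bash
python3 -c "from h import *;look(7)"
```

```text
11.0 [ 546.13403664 -196.05026251   60.96535   ] 0.7119464153986588 a -0.11484991139623779 r,s 53.11008706358119 -16.594081231348436 [-3.35887983 -0.02883716 -0.35849899]
(340, 780, 3)
```

>>> {"fn": "play_rows", "kwargs": {
  "moves": [
    [[0.0032,0.0009,0],[0,0,-0.06],0],
    [[0.0032,0.0009,0],[0,0,-0.06],0],
    [[0.0032,0.0009,0],[0,0,-0.06],0],
    [[0.0032,0.0009,0],[0,0,-0.06],0],
    [[0.0032,0.0009,0],[0,0,-0.06],0],
    [[0.0032,0.0009,0],[0,0,-0.06],0],
    [[0.0032,0.0009,0],[0,0,-0.06],0],
    [[0.0032,0.0009,0],[0,0,-0.06],0],
    [[0.0032,0.0009,0],[0,0,-0.06],0],
    [[0.0032,0.0009,0],[0,0,-0.06],0],
    [[0.0032,0.0009,0],[0,0,-0.06],0],
    [[0.0032,0.0009,0],[0,0,-0.06],0],
    [[0.0032,0.0009,0],[0,0,-0.06],0],
    [[0,0,0],[0,0,0],0],
    [[0,0,0],[0,0,0],0]
  ]
}}

```text
clock: 12.6
eef_pos: [576.9, -166.3, 61.4]
tcp_rot: [3.141, -0.0, 1.488]
contact_force: [0.1, -0.3, -1.1]
opening: -0.001
```

Run:
```python
from h import *
look(8)
f=np.load('pics/w8.npz');g=np.load('pics/s8.npz')
o=np.zeros((400,800,3),np.uint8);o[:,:400]=cv2.resize(f['pixels'][140:340,200:400],(400,400),interpolation=cv2.INTER_CUBIC)
o[:,400:]=cv2.resize(g['pixels'][175:255,185:265],(400,400),interpolation=cv2.INTER_CUBIC)
cv2.imwrite('pics/v8.png',cv2.convertScaleAbs(o[:,:,::-1],alpha=1.2))
```

```text
12.6 [ 576.91131737 -166.26881918   61.42740135] 1.4881974147603958 a 0.6614010879654992 r,s 54.48570849031287 -16.830856952382703 [ 0.10404009 -0.26772903 -1.14672317]
(340, 780, 3)
```

View pics/v8.png

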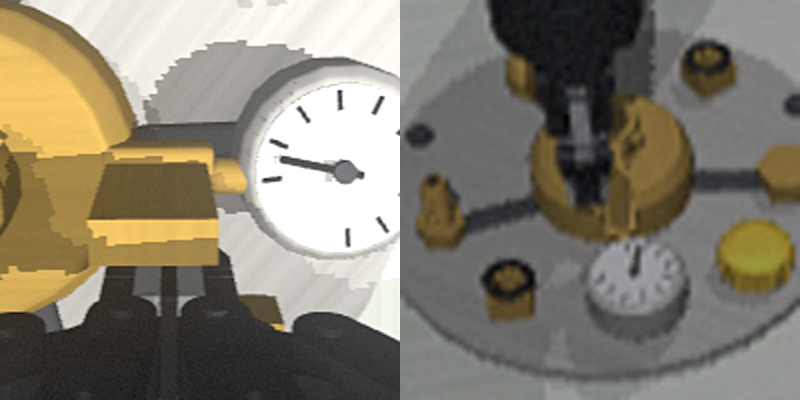

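Run:
```python
from h import *
f=np.load('pics/w8.npz');C=np.array([524,-145.])
for n,c,z in [('nose',(243,176),41),('gauge',(345,172),47),('tab_out',(217,243),86),('tab_in',(88,242),86)]:
    w=ray(f,(200+c[0]/2,140+c[1]/2),z)[:2];d=w-C;d2=w-[525,-146];print(n,w.round(1),np.hypot(*d).round(1),(np.arctan2(d[1],d[0])+.744).round(3),(np.arctan2(d2[1],d2[0])+.744).round(3))
```

```text
nose [ 600.1 -152. ] 76.4 0.652 0.664
gauge [ 625.7 -151.2] 101.9 0.683 0.693
tab_out [ 589.7 -151.1] 66.0 0.652 0.666
tab_in [ 564.1 -148.8] 40.3 0.65 0.673
```

>>> {"fn": "play_rows", "kwargs": {
  "moves": [
    [[0.0017,0.0003,0],[0,0,-0.03],0],
    [[0,0,0],[0,0,0],0],
    [[0,0,0],[0,0,0],0]
  ]
}}

```text
clock: 13.0
eef_pos: [577.5, -164.8, 61.5]
tcp_rot: [3.14, 0.0, 1.521]
contact_force: [2.0, -3.9, -1.7]
opening: 0.0
```

Run:
```python
from h import *
look(9)
f=np.load('pics/w9.npz')
cv2.imwrite('pics/v9.png',cv2.resize(f['pixels'][140:340,200:400,::-1],(600,600),interpolation=cv2.INTER_CUBIC))
```

```text
13.0 [ 577.47380192 -164.8009426    61.50857331] 1.5205472461925447 a 0.6937509193976481 r,s 54.400866741624405 -17.090070706141695 [ 1.99061039 -3.9124979  -1.70868029]
(340, 780, 3)
```

View pics/v9.png

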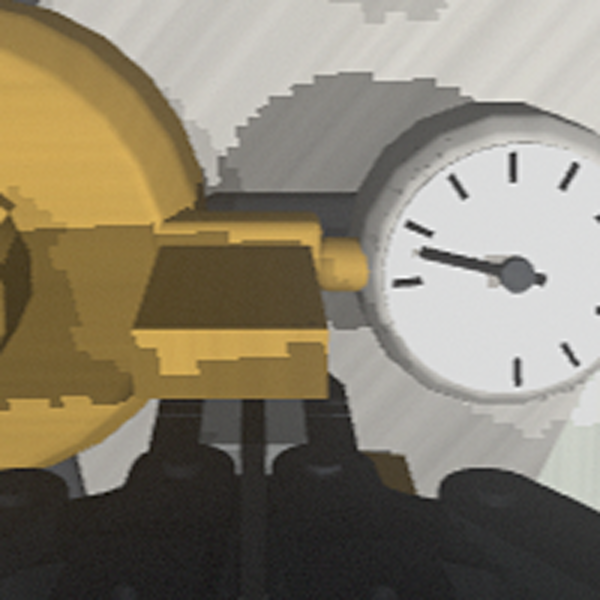

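Run:
```python
from h import *
f=np.load('pics/w9.npz')
for n,c,z in [('nose',(367,265),41),('gauge',(517,273),47),('tab_out',(328,364),86),('tab_in',(134,363),86)]:
    w=ray(f,(200+c[0]/3,140+c[1]/3),z)[:2]
    print(n,w.round(1),[(np.arctan2(*(w-c)[::-1])+.744).round(3) for c in ([524,-145.],[525,-146.])])
```

```text
nose [ 600.6 -150.1] [np.float64(0.677), np.float64(0.69)]
gauge [ 625.8 -150.9] [np.float64(0.686), np.float64(0.695)]
tab_out [ 590.1 -149.2] [np.float64(0.68), np.float64(0.694)]
tab_in [ 564.4 -147.8] [np.float64(0.675), np.float64(0.698)]
```

>>> {"fn": "play_rows", "kwargs": {
  "moves": [
    [[-0.005,0,0],[0,0,0],0],
    [[-0.01,0,0],[0,0,0],0],
    [[-0.01,0,0],[0,0,0],0],
    [[0,0,-0.01],[0,0,0],0],
    [[0,0,-0.02],[0,0,0],0],
    [[0,0,-0.02],[0,0,0],0],
    [[0,0,-0.02],[0,0,0],0],
    [[0,0,-0.02],[0,0,0],0],
    [[0,0,-0.02],[0,0,0],0],
    [[-0.02,0,-0.02],[0,0,0],0],
    [[-0.03,0,-0.01],[0,0,0],0],
    [[-0.04,0,0],[0,0,0],0],
    [[-0.04,0,0],[0,0,0],0],
    [[-0.04,0,0],[0,0,0],0],
    [[-0.04,0,0],[0,0,0],0],
    [[-0.03,0,0],[0,0,0],0],
    [[-0.02,0,0],[0,0,0],0],
    [[0,0,0],[0,0,0],0],
    [[0,0,0],[0,0,0],0]
  ]
}}

```text
clock: 15.0
eef_pos: [562.5, -448.6, 201.3]
tcp_rot: [-3.141, -0.001, 1.52]
contact_force: [0.2, 0.7, 0.2]
opening: -0.002
```

Run:
```python
from h import *
from rig import *
g=grab_frame('top');np.savez('pics/t10.npz',**g);s=grab_frame('scene')
o=np.zeros((590,800,3),np.uint8);o[:,:590]=cv2.resize(g['pixels'][188:306,265:383],(590,590),interpolation=cv2.INTER_CUBIC)
o[:210,590:]=cv2.resize(s['pixels'][175:255,185:265],(210,210),interpolation=cv2.INTER_CUBIC)
cv2.imwrite('pics/t10.png',cv2.convertScaleAbs(o[:,:,::-1],alpha=1.5));print(sense()['eef_pos'],sense()['clock'],sense()['contact_force'])
```

```text
[ 562.83647353 -447.8226847   201.41878528] 15.1 [-0.3485169   0.57780928 -0.45106143]
```

View pics/t10.png

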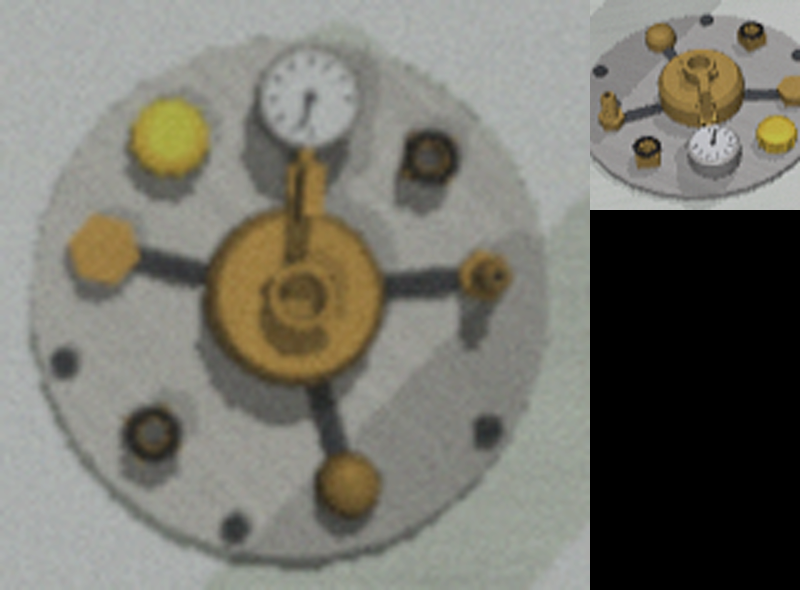

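Run:
```python
from h import *
f=np.load('pics/t10.npz')
for n,c,z in [('nose',(307,152),41),('gauge',(308,98),48),('tab',(312,185),86)]:
    w=ray(f,(265+c[0]/5-.4,188+c[1]/5-.4),z)[:2]
    print(n,w.round(1),[(np.arctan2(*(w-c)[::-1])+.744).round(3) for c in ([524,-145.],[525,-146.])])
from rig import sign_off
print(sign_off())
```

```text
nose [ 596.8 -150.8] [np.float64(0.665), np.float64(0.677)]
gauge [ 623.8 -150.1] [np.float64(0.693), np.float64(0.703)]
tab [ 577.9 -148.3] [np.float64(0.683), np.float64(0.701)]
the job is handed in; nothing more can be done
None
```

The selector was pushed from the side to the spigot, left there, then pushed to the gauge, and the job is handed in. I used shut fingers and never pinched the tab.

- **Vent:** The close wrist view put the tab's nose within about 0.01 rad of the spigot. It stayed there about 4 s, with the hand off it for most of that time.
- **Gauge:** The wrist view, taken while still touching the tab, showed tab and nose within about 0.01 rad of the gauge centre. The last top view, with the hand drawn clear, agreed less well: about 0.01 rad off by the tab and 0.03 rad off by the nose tip. That picture is coarse, about 2.5 mm per pixel, so I left the tab where it was.
- **Other checks:** In the last picture the nuts and cap stand where they started. I did not re-check the parts lying on the bench. The wrist force was about 5 N or less at every reading, and the job took 15 s on the robot's clock.

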